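# Knock the planing stop down with the mallet

### The arm

A 6-joint arm with a two-finger parallel gripper is mounted at the origin on the work surface. World frame = base frame: x ahead of the robot, y to its left, z up, the work surface at z = 0. Lengths are in m, angles in degrees, forces in N, time in s.
With the tool pointing down it reaches from about 0.25 to 0.8 m from the base axis. Payload 3.9 kg.
Tool frame: the origin (TCP) lies on the centre line of the jaws, within the pads' length; the fingertips stand 17 mm ahead of it and the grasp point (between the pads) lies 2 mm behind it; x points along the fingers, y is the direction in which the jaws open and shut, and the axes are right-handed (so a half turn about x gives the same grasp; the last joint's range is limited). The gripper opens to 85 mm and grips with 20 to 120 N. Pads are 22 mm wide; open, the fingers measure 114 mm over their backs; the gripper's body (76 mm by 85 mm) begins 54 mm behind the grasp point. The pads swing forward as they close: fully open they stand 13 mm farther back than shut.
Start: joints at [70.588, 14.897, -7.913, 67.191, 0, 90], TCP at [0.174, 0.495, 0.248] pointing down, gripper open.
Joint ranges: [-159.42, 159.42], [-47.68, 98.78], [-73.54, 78.23], [-108.79, 121.32], [-90, 84.71], [-180, 180]. Speed limits (degrees/s): [147.25, 147.25, 180, 180, 180, 180].

### API

Orientations are given as [roll, pitch, yaw] about the fixed x, y, z axes, in that order (R = Rz(yaw) Ry(pitch) Rx(roll)).
In Python, from rig import arm gives the robot as it stands.
- The arm moves only by the tool servo_tool, never from a script. Its argument "deltas" is a list of rows, each a list of 3 entries, a list of its own where there are three numbers: the finger opening in cm, from 0 to 8.54, then the shift along the world's x, y, z in cm, then the turn about the world's z in rad. A call has 1 to 8 rows; each row is the pose to reach, as a shift and turn from the pose commanded when the call began; what a row does not reach only later rows make up. A row lasts 1/10 s, in which the tool goes at most 50 mm and 8.59 degrees, less where a joint would pass 70% of its speed; a pose out of reach is approached as far as the arm can. A call with a gripper value outside its range is refused whole. The fingers move at their own pace and stop on an object; "force" is the grip in N (left out, the last holds). Time passes only in rows, so rows that repeat a pose let the fingers close. It gives the time, the measured TCP pose, the force and the opening at its end, in the units of the state.
- arm.get_obs(): the state, without advancing time (a new reading comes with each control period).
- arm.read_camera(name): name is "side" or "top"; returns a dict with "pixels" (384x512x3 uint8, red, green, blue), "camera_matrix" (3x3 intrinsics, pixels), "R" (3x3) and "t" (3): a world point X has camera coordinates R X + t. Camera axes: x right, y down, z forward; pixel columns grow to the right and rows downward; lengths in m; the calibration is good to about 2 mm. A picture is of the moment at which its call begins. There is no depth.
- arm.sign_off(): hands the job in, once; it reports no verdict.
Trained networks look in the newest picture that a camera, given by its name, has taken for a name from the list of things; names that differ only in an ending like _2 or _b are one class to them, and where a whole thing is asked for, a point or a joint stands for the part that bears it (a point fixed in the world has none). Each returns a list of dicts, best first, with "score" (0 to 1); they miss things now and then, are a little off and sometimes report something else, mostly with a low value. They report only what shows in the picture. A call takes as long as a camera call.
- arm.look_for(camera, thing): "box" ([centre column, centre row, width, height] in pixels, round what is visible of it).
- arm.cut_out(camera, thing): "region" (384x512 bool, what is visible of it) and "box" ([centre column, centre row, width, height] in pixels, round what is visible of it).
The state is a dict: "time_s": time; "joint_pos": joint angles; "joint_vel": joint speeds; "joint_torque": joint torques, N m; "eef_pos": TCP position; "ee_rot": TCP orientation; "ft_force": force on the tool from outside, world axes, zero at the start; "ft_torque": the same for the moment, N m; "opening": opening from 0.0 (shut) to 1.0 (fully open).
Only numpy, scipy, OpenCV 4.12 (cv2) and the standard library are available. Lean on these libraries where they do the work, as an engineer would, in place of code of your own. Each camera call takes 0.05 s, during which the arm holds its last target.

### The job

Take the wooden mallet by its handle and knock the square stop down flush into the planing board with a brisk blow or two from above; drive it with the mallet only, not with the gripper. Leave the two round dowels standing as they are, then stand the mallet back on the bench top on its striking face, with the handle level, and let go.

Things in the scene. Friction and masses are not known exactly. Their poses are not given: they have to be found in the camera images.
- mallet: Wooden mallet, about 0.42 kg, standing on its striking face. Head 70 (x) x 56 (y) x 80 mm (z). Origin: centre of that face, the underside; z up. Handle: level flat-sided dark bar, 24 mm wide (y), 28 high, from x = -35 to -185 mm, axis 45 mm above the face; it points roughly at the robot. Centre of mass at x = -15 mm: grip the handle near the head, e.g. at x = -65 mm.
- stop (a joint): How far the square stop is driven down, in m: 0 = 35 mm proud of the board, 0.035 = flush with it. Starts at 0 to 0.008. A side spring grips it in its hole: it stays where it is left and takes about 7 N to move, a little more when fast.
- stop_top (a point): Centre of the top of the square wooden stop, a 32 x 32 mm post; moves with it. z up, y along the board, x across it, away from the robot. It stands in one of three places 90 mm apart in a row along the board; the others hold the dowels, in any order. With the mallet's handle along this -x its head covers the stop, clears the dowels, and the gripper hangs past the board's edge.
- board: Planing board: fixed wooden slab 150 (x) x 300 (y) x 50 mm high, turned up to 0.3 rad. Origin: centre of its underside, z up; its top is at z = 50 mm. The row of stops runs along its y at x = -30 mm (45 mm from its near edge). A loose flat stave blank, 26 mm wide and 12 thick, lies along it at x = 45 to 50 mm.
- dowel_a_top (a point): Centre of the top of one of the two thin round dowels, 20 mm in diameter, standing 35 mm proud of the same board; gripped by a spring like the stop, and to be left standing.
- dowel_b_top (a point): The same point of the other round dowel, equal in size and shape.

How it is judged (in metres and radians):
On the way, in this order (a step that is already met when the one before it is completed fails the run):
1. the mallet is lifted clear of the bench (height (world z) of mallet above 0.04 m and contact force between the fingers and mallet above 1 N), for 0.1 s.
2. the held mallet strikes the square stop, driving it down at over 0.04 m per s (velocity of joint stop above 0.04 m/s and contact force between mallet and stop above 1 N and contact force between the fingers and mallet above 1 N), for 0.02 s.
At the end, for the whole second after the job is handed in: The square stop is down in the board (driven at least 26 of 35 mm, so at most 9 mm proud), the round dowels still stand within 8 mm of where they were, and the mallet stands at rest on the bench top on its striking face (within 12 mm of the bench height and 10 degrees of upright), released (value of joint stop above 0.026 m and height (world z) of mallet between -0.01 and 0.012 m and angle between mallet's own z axis and vertical below 0.17 rad and linear speed of mallet below 0.02 m/s); the robot touches nothing.
It fails at once if the square stop is pushed with the gripper or arm (contact force between any of the fingers, the arm and stop above 2 N).
It fails at once if a round dowel is driven down by more than 8 mm (distance of any of dowel_a_top, dowel_b_top from where it was at the start of the episode above 0.008 m).
It also fails if it takes over 42 s, if anything falls off the work surface, if the arm or the gripper's body presses on something with over 40 N, if the wrist force passes 120 N, or if a joint passes its speed limit or range.

## Working session

There is one attempt and no reset: what is moved stays moved. The work goes in short steps, Python scripts to look and compute and a tool call to move; the robot and the scene stay as the last step left them, time stands still between calls to the robot, and variables do not carry over. Pictures are saved under pics/ and viewed, and the job is handed in when it is done.

Besides the shell and the picture viewer there is one more tool, called after "Emit:" by a JSON object that holds its "op" and its "data". servo_tool: Moves the arm, as the interface text tells. Its arguments: {"type":"object","properties":{"deltas":{"type":"array"},"force":{"type":"number"}},"required":["deltas"]}

```bash
mkdir -p pics; ls; cat > h.py <<'E'
import numpy as np,cv2
from rig import arm
def snap(name,tag):
    c=arm.read_camera(name); cv2.imwrite(f'pics/{tag}.png',c['pixels'][:,:,::-1]); return c
def proj(c,X):
    X=np.atleast_2d(X); p=(np.array(c['R'])@X.T).T+np.array(c['t']); q=(np.array(c['camera_matrix'])@p.T).T; return q[:,:2]/q[:,2:]
def ray(c,uv):
    K=np.array(c['camera_matrix']);R=np.array(c['R']);t=np.array(c['t'])
    d=R.T@(np.linalg.inv(K)@np.array([uv[0],uv[1],1.])); return -R.T@t,d
def atz(c,uv,z):
    o,d=ray(c,uv); return o+d*(z-o[2])/d[2]
def tri(c1,u1,c2,u2):
    P=[np.array(c['camera_matrix'])@np.c_[c['R'],c['t']] for c in (c1,c2)]
    X=cv2.triangulatePoints(P[0],P[1],np.array(u1,float).reshape(2,1),np.array(u2,float).reshape(2,1)).ravel(); return X[:3]/X[3]
E
python3 - <<'E'
from h import *
import pickle
C={}
for n in ('top','side'):
    C[n]=snap(n,n+'0'); print(n,np.round(-np.array(C[n]['R']).T@C[n]['t'],3))
    for th in ('mallet','stop','stop_top','dowel_a_top','board'):
        print(th,[(round(d['score'],2),np.round(d['box'],1).tolist()) for d in arm.look_for(n,th)])
pickle.dump(C,open('c0.pkl','wb'))
print(arm.get_obs())
E
```

```text
pics
top [ 0.497 -0.003  0.854]
mallet [(0.81, [353.5, 241.8, 58.3, 100.6])]
stop [(0.64, [135.5, 186.7, 22.2, 17.4])]
stop_top [(0.77, [136.0, 184.9, 20.0, 16.8])]
dowel_a_top []
board [(0.72, [181.0, 182.7, 148.6, 92.5]), (0.56, [135.9, 185.8, 24.2, 18.0])]
side [0.275 0.77  0.667]
mallet [(0.64, [326.0, 169.4, 79.3, 54.4])]
stop [(0.74, [204.9, 282.9, 20.1, 26.1]), (0.69, [325.5, 168.9, 79.4, 55.5])]
stop_top [(0.63, [202.2, 281.9, 22.7, 27.5])]
dowel_a_top [(0.68, [255.8, 226.0, 11.0, 18.2]), (0.65, [203.6, 282.4, 25.2, 25.9]), (0.18, [232.3, 250.6, 12.6, 18.9])]
board [(0.58, [214.8, 272.5, 149.1, 130.2]), (0.34, [204.2, 282.5, 23.1, 30.3])]
{'time_s': 0.6, 'joint_pos': array([ 7.05865302e+01,  1.48935185e+01, -7.91014928e+00,  6.71915478e+01,
       -6.16242082e-04,  9.00012599e+01]), 'joint_vel': array([ 0.06677916, -0.10966102,  0.02763222,  0.02063299,  0.02746962,
        0.11232398]), 'joint_torque': array([ 2.45131509e-03, -4.05371118e+01,  2.54111320e+01,  1.51786226e-03,
        3.54856820e-04,  8.06964692e-06]), 'eef_pos': array([0.17450569, 0.49515435, 0.24835119]), 'ee_rot': array([82.66183055, 89.99517608, 63.24710084]), 'ft_force': array([ 0.38511354,  1.15341861, -0.34814056]), 'ft_torque': array([ 0.00900145, -0.00080946, -0.01443201]), 'opening': 0.9963000095117857}
```

```bash
python3 - <<'E'
import cv2
a=cv2.imread('pics/top0.png')[120:310,90:410];cv2.imwrite('pics/top0z.png',cv2.resize(a,None,fx=2.5,fy=2.5,interpolation=cv2.INTER_CUBIC))
a=cv2.imread('pics/side0.png')[130:350,130:390];cv2.imwrite('pics/side0z.png',cv2.resize(a,None,fx=2.7,fy=2.7,interpolation=cv2.INTER_CUBIC))
E
```

```text
(no output)
```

View pics/top0z.png

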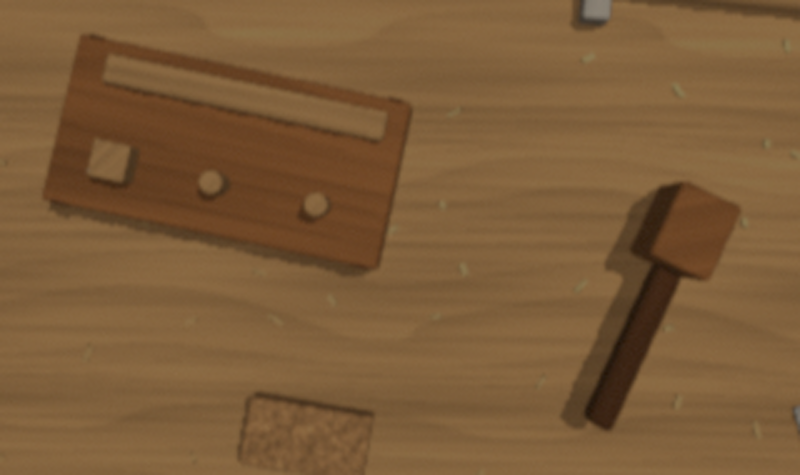

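View pics/side0z.png

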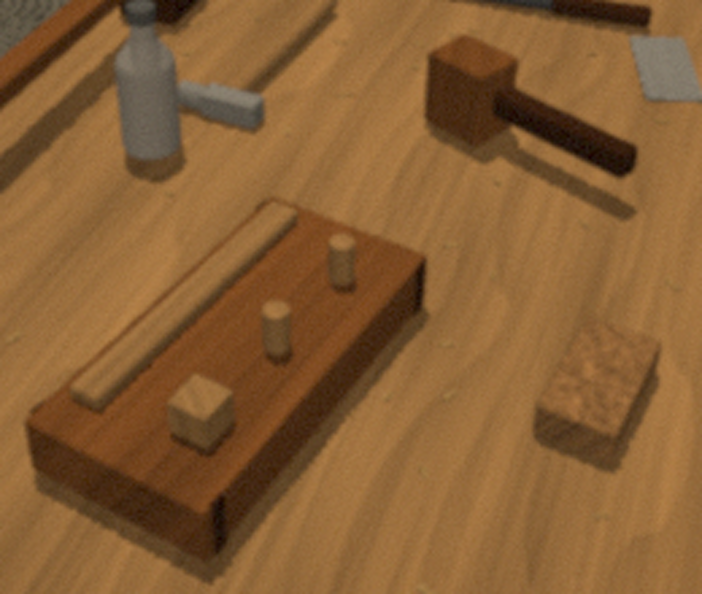

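```bash
python3 - <<'E'
from h import *
import pickle
C=pickle.load(open('c0.pkl','rb'))
T=lambda u:(u[0]/2.5+90-.3,u[1]/2.5+120-.3); S=lambda u:(u[0]/2.7+130-.3,u[1]/2.7+130-.3)
for n,a,b in [('stop',(109,160),(202,395)),('d1',(211,182),(277,309)),('d2',(316,204),(342,242)),
 ('b++',(83,37),(28,424)),('b-+',(45,200),(215,505)),('b--',(376,268),(425,260)),('b+-',(411,102),(270,200)),
 ('mhead far',(686,183),(462,36)) ,('mhead right',(740,207),(462,36)),('mtopR',(710,278),(517,60)),('hend',(602,415),(625,152))]:
    X=tri(C['top'],T(a),C['side'],S(b)); print(n,np.round(X,4),np.round(proj(C['side'],X)-S(b),1))
for n,m in [('top','mallet'),('side','mallet'),('top','stop')]:
    r=arm.cut_out(n,m); print(n,m,[(x['score'],x['region'].sum()) for x in r]); 
    np.save(f'{n}_{m}.npy',r[0]['region']) if r else 0
def top(a,z): return np.round(atz(C['top'],T(a),z),4)
for a in [(686,183),(740,207),(710,278)]: print('headtop',top(a,.08))
for a in [(602,425),(672,268),(660,264),(682,272),(586,413),(612,428)]: print('handle z59',top(a,.059))
def side(a,z): return np.round(atz(C['side'],S(a),z),4)
for a in [(462,36),(517,60),(430,57)]: print('s headtop',side(a,.08))
E
```

```text
stop [0.5543 0.2597 0.0775] [[0.1 0. ]]
d1 [0.538  0.1715 0.0845] [[0.2 0. ]]
d2 [0.5221 0.0834 0.0839] [[0.2 0. ]]
b++ [0.6656 0.2987 0.0459] [[0.3 0.1]]
b-+ [0.5183 0.3211 0.0537] [[-0.5 -0.1]]
b-- [0.4693 0.0337 0.0443] [[0.4 0. ]]
b+- [0.615  0.0068 0.0448] [[0.1 0. ]]
mhead far [ 0.5292 -0.224   0.1018] [[-4.4 -0.3]]
mhead right [ 0.5292 -0.2731  0.0756] [[0.2 0. ]]
mtopR [ 0.4681 -0.2486  0.0749] [[ 0. -0.]]
hend [ 0.3475 -0.1641  0.053 ] [[-0.2  0. ]]
top mallet [(0.9, np.int64(1984))]
side mallet [(0.9, np.int64(1803))]
top stop [(0.51, np.int64(288))]
headtop [ 0.5472 -0.2264  0.08  ]
headtop [ 0.5282 -0.2718  0.08  ]
headtop [ 0.4683 -0.247   0.08  ]
handle z59 [ 0.341  -0.1628  0.059 ]
handle z59 [ 0.4752 -0.221   0.059 ]
handle z59 [ 0.4784 -0.2107  0.059 ]
handle z59 [ 0.472  -0.2296  0.059 ]
handle z59 [ 0.3507 -0.1491  0.059 ]
handle z59 [ 0.3387 -0.1714  0.059 ]
s headtop [ 0.5278 -0.2651  0.08  ]
s headtop [ 0.4665 -0.2399  0.08  ]
s headtop [ 0.5447 -0.2143  0.08  ]
```

```bash
python3 - <<'E'
from h import *
import pickle
from scipy.optimize import minimize
from scipy.spatial.transform import Rotation as Ro
C=pickle.load(open('c0.pkl','rb'))
M={n:np.load(f'{n}_mallet.npy') for n in('top','side')}
def box(x0,x1,y,z0,z1): return np.array([[a,b,c] for a in(x0,x1) for b in(-y,y) for c in(z0,z1)])
parts=[box(-.035,.035,.028,0,.08),box(-.185,-.035,.012,.031,.059)]
def ren(n,p,s=4):
    c,sn=np.cos(p[2]),np.sin(p[2]);R=np.array([[c,-sn,0],[sn,c,0],[0,0,1]])
    im=np.zeros((384*s,512*s),np.uint8)
    for q in parts:
        uv=(proj(C[n],q@R.T+[p[0],p[1],0])+.5)*s
        cv2.fillConvexPoly(im,cv2.convexHull(np.round(uv).astype(np.int32)),255)
    return cv2.resize(im,(512,384),interpolation=cv2.INTER_AREA)/255.
for use in (['top'],['side'],['top','side']):
    f=lambda p:sum(np.abs(ren(n,p)-M[n]).sum()/M[n].sum() for n in use)
    best=min((minimize(f,[.5+dx,-.24,-.41],method='Nelder-Mead',options=dict(initial_simplex=np.array([.5+dx,-.24,-.41])+np.array([[0,0,0],[.01,0,0],[0,.01,0],[0,0,.08]]))) for dx in(-.004,0,.004)),key=lambda r:r.fun)
    print(use,np.round(best.x,4),np.degrees(best.x[2]),best.fun)
o=arm.get_obs(); R=Ro.from_euler('xyz',o['ee_rot'],degrees=True).as_matrix(); print(np.round(R,3),o['eef_pos'])
E
```

```text
['top'] [ 0.5072 -0.2356 -0.4326] -24.78588534263504 0.1280597722960152
['side'] [ 0.5097 -0.2376 -0.4456] -25.52867925222294 0.07949713440562026
['top', 'side'] [ 0.5079 -0.235  -0.4285] -24.552345216164724 0.21615656429318905
[[ 0.     0.332  0.943]
 [ 0.     0.943 -0.332]
 [-1.     0.     0.   ]] [0.1745027  0.49513572 0.24833296]
```

Emit:
{"op": "servo_tool", "data": {"deltas": [[8.5, [13.7, -35.2, 0], -0.08], [8.5, [13.7, -35.2, 0], -0.08], [8.5, [13.7, -35.2, 0], -0.08], [8.5, [13.7, -35.2, 0], -0.08], [8.5, [13.7, -35.2, 0], -0.08], [8.5, [13.7, -35.2, 0], -0.08], [8.5, [13.7, -35.2, 0], -0.08], [8.5, [13.7, -35.2, 0], -0.08]], "force": 110}}

```text
time_s: 1.55
eef_pos: [0.3118, 0.1404, 0.2486]
ee_rot: [-5.4, 89.9, -29.5]
ft_force: [1.0, 0.9, -0.7]
opening: 0.996
```

Emit:
{"op": "servo_tool", "data": {"deltas": [[8.5, [13.7, -35.3, 0], 0], [8.5, [13.7, -35.3, 0], 0], [8.5, [13.7, -35.3, 0], 0], [8.5, [13.7, -35.3, 0], 0], [8.5, [13.7, -35.3, 0], 0], [8.5, [13.7, -35.3, 0], 0], [8.5, [13.7, -35.3, 0], 0], [8.5, [13.7, -35.3, -8], 0]]}}

```text
time_s: 2.35
eef_pos: [0.4513, -0.2057, 0.2062]
ee_rot: [-3.8, 89.0, -28.1]
ft_force: [1.4, -0.2, -0.6]
opening: 0.996
```

```bash
cat > st.py <<'E'
from h import *
from scipy.spatial.transform import Rotation as Ro
def st():
    o=arm.get_obs(); R=Ro.from_euler('xyz',o['ee_rot'],degrees=True).as_matrix()
    print(o['time_s'],np.round(o['joint_pos'],1),np.round(o['eef_pos'],4),'yaw_y',round(np.degrees(np.arctan2(R[1,1],R[0,1])),2),'xax',np.round(R[:,0],3),np.round(o['ft_force'],1),np.round(o['ft_torque'],2),round(o['opening'],3))
E
python3 -c "
from st import *
st()"
```

```text
2.35 [-24.5  12.7 -17.4  58.9  -0.1  -0.2] [ 0.4513 -0.2057  0.2062] yaw_y 65.76 xax [ 0.015 -0.008 -1.   ] [ 1.4 -0.2 -0.6] [-0.06 -0.07 -0.05] 0.996
```

Emit:
{"op": "servo_tool", "data": {"deltas": [[8.5, [0, 0, 0], 0], [8.5, [0, 0, 0], 0]]}}

```text
time_s: 2.55
eef_pos: [0.443, -0.1985, 0.2004]
ee_rot: [174.2, 89.8, 150.1]
ft_force: [-0.4, 0.1, 0.1]
opening: 0.999
```

```bash
python3 -c "
from st import *
st()
c=snap('side','s1');d=snap('top','t1')
import cv2
cv2.imwrite('pics/m1.png',np.hstack([c['pixels'][100:300,230:430,::-1],d['pixels'][130:330,260:460,::-1]]).repeat(2,0).repeat(2,1))"
```

```text
2.55 [-24.2  12.7 -18.3  59.2   0.   -0.1] [ 0.443  -0.1985  0.2004] yaw_y 65.95 xax [-0.003  0.002 -1.   ] [-0.4  0.1  0.1] [-0.    0.   -0.02] 0.999
```

View pics/m1.png

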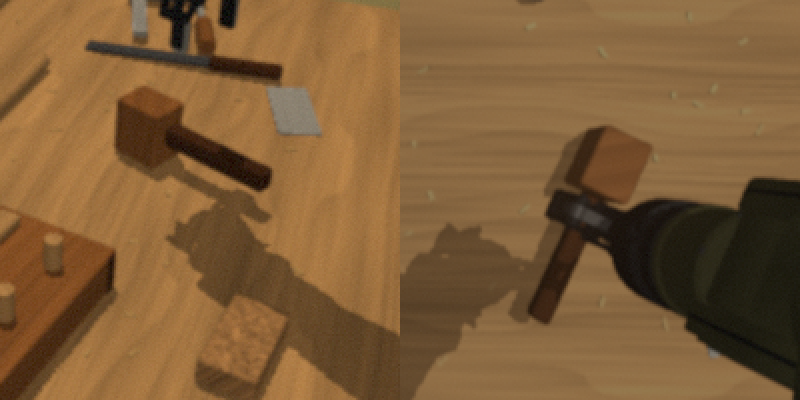

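Emit:
{"op": "servo_tool", "data": {"deltas": [[8.5, [0.5, -1.1, -4], 0], [8.5, [0.5, -1.1, -8], 0], [8.5, [0.5, -1.1, -10], 0], [8.5, [0.5, -1.1, -10], 0], [8.5, [0.5, -1.1, -10], 0]]}}

```text
time_s: 3.15
eef_pos: [0.4502, -0.2095, 0.1029]
ee_rot: [0.7, 89.9, -23.2]
ft_force: [0.3, 0.3, 0.1]
opening: 0.995
```

```bash
python3 -c "
from st import *
st()"
```

```text
3.15 [-25.   18.4 -26.4  45.    0.   -1. ] [ 0.4502 -0.2095  0.1029] yaw_y 66.08 xax [ 0.002 -0.001 -1.   ] [0.3 0.3 0.1] [-0.05  0.02 -0.06] 0.995
```

Emit:
{"op": "servo_tool", "data": {"deltas": [[8.5, [-0.1, 0, -2], 0], [8.5, [-0.1, 0, -4], 0], [8.5, [-0.1, 0, -5.9], 0], [8.5, [-0.1, 0, -5.9], 0], [1.5, [-0.1, 0, -5.9], 0], [1.5, [-0.1, 0, -5.9], 0], [1.5, [-0.1, 0, -5.9], 0], [1.5, [-0.1, 0, -5.9], 0]], "force": 110}}

```text
time_s: 3.95
eef_pos: [0.4489, -0.2102, 0.0432]
ee_rot: [-0.5, 89.9, -24.5]
ft_force: [0.4, 0.2, -0.4]
opening: 0.326
```

Emit:
{"op": "servo_tool", "data": {"deltas": [[1.5, [0, 0, 0], 0], [1.5, [0, 0, 0], 0], [1.5, [0, 0, 0], 0]]}}

```text
time_s: 4.25
eef_pos: [0.4488, -0.2101, 0.0433]
ee_rot: [7.2, 89.9, -16.8]
ft_force: [-1.0, 0.6, 6.1]
opening: 0.267
```

```bash
python3 -c "
from st import *
st()
c=snap('side','s2')
import cv2
cv2.imwrite('pics/m2.png',cv2.resize(c['pixels'][100:300,230:430,::-1],None,fx=3,fy=3))"
```

```text
4.25 [-25.1  22.5 -31.1  36.3   0.   -1.1] [ 0.4488 -0.2101  0.0433] yaw_y 66.0 xax [ 0.001 -0.    -1.   ] [-1.   0.6  6.1] [ 0.13  0.14 -0.03] 0.267
```

View pics/m2.png

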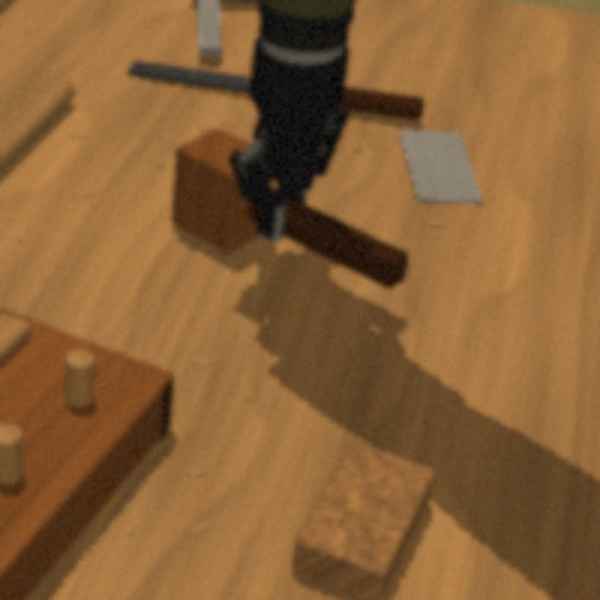

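Emit:
{"op": "servo_tool", "data": {"deltas": [[1.5, [0, 0, 1], 0], [1.5, [0, 0, 3], 0], [1.5, [0, 0, 6], 0], [1.5, [0, 0, 10], 0], [1.5, [0, 0, 14], 0], [1.5, [0, 0, 16], 0], [1.5, [0, 0, 16], 0], [1.5, [0, 0, 16], 0]], "force": 110}}

```text
time_s: 5.1
eef_pos: [0.4474, -0.2095, 0.2015]
ee_rot: [-179.4, 89.9, 156.6]
ft_force: [-0.7, -0.7, -5.6]
opening: 0.262
```

```bash
python3 -c "
from st import *
st()
c=snap('side','s3')
import cv2
cv2.imwrite('pics/m3.png',cv2.resize(c['pixels'][60:260,230:430,::-1],None,fx=3,fy=3))"
```

```text
5.1 [-25.1  13.4 -17.2  59.5  -0.   -1.1] [ 0.4474 -0.2095  0.2015] yaw_y 66.0 xax [-0.001  0.001 -1.   ] [-0.7 -0.7 -5.6] [ 0.13  0.23 -0.02] 0.262
```

View pics/m3.png

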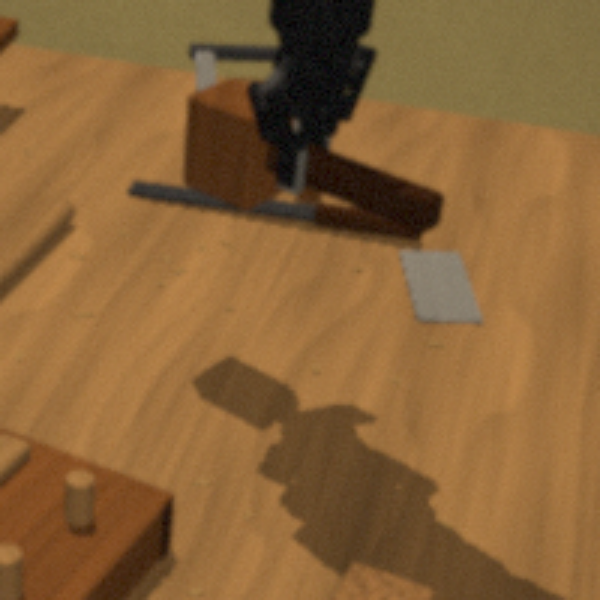

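Emit:
{"op": "servo_tool", "data": {"deltas": [[1.5, [0.2, 2, 0], 0.01], [1.5, [0.5, 6, 0], 0.03], [1.5, [0.9, 10, 0], 0.05], [1.5, [1.2, 14, 0], 0.07], [1.5, [1.6, 18, 0], 0.09], [1.5, [1.9, 22, 0], 0.11], [1.5, [2.3, 26, 0], 0.13], [1.5, [2.6, 30, 0], 0.15]]}}

```text
time_s: 5.95
eef_pos: [0.4724, 0.0915, 0.1998]
ee_rot: [-154.7, 89.7, -170.0]
ft_force: [0.7, -0.7, -4.0]
opening: 0.261
```

Emit:
{"op": "servo_tool", "data": {"deltas": [[1.5, [0.3, 4, 0], 0.02], [1.5, [0.6, 8, 0], 0.04], [1.5, [1, 12, 0], 0.06], [1.5, [1.4, 15, 0], 0.075], [1.5, [1.6, 17, 0], 0.088], [1.5, [1.6, 18, 0], 0.088], [1.5, [1.6, 18, 0], 0.088], [1.5, [1.6, 18, 0], 0.088]]}}

```text
time_s: 6.75
eef_pos: [0.4893, 0.2689, 0.201]
ee_rot: [-129.6, 89.8, -140.0]
ft_force: [0.6, -0.3, -4.1]
opening: 0.263
```

Emit:
{"op": "servo_tool", "data": {"deltas": [[1.5, [0, 0, 0], 0], [1.5, [0, 0, 0], 0], [1.5, [0, 0, 0], 0]]}}

```text
time_s: 7.05
eef_pos: [0.4903, 0.2693, 0.2024]
ee_rot: [-10.9, 90.0, -21.3]
ft_force: [-0.4, -0.1, -4.8]
opening: 0.262
```

```bash
python3 -c "
from st import *
st()
c=snap('side','s4');d=snap('top','t4')
import cv2
cv2.imwrite('pics/m4.png',cv2.resize(np.hstack([c['pixels'][130:350,110:310,::-1],d['pixels'][100:320,90:290,::-1]]),None,fx=2,fy=2))"
```

```text
7.05 [28.8 19.5 -8.2 62.2 -0.  39.2] [0.4903 0.2693 0.2024] yaw_y 79.57 xax [ 0. -0. -1.] [-0.4 -0.1 -4.8] [ 0.09  0.26 -0.02] 0.262
```

View pics/m4.png

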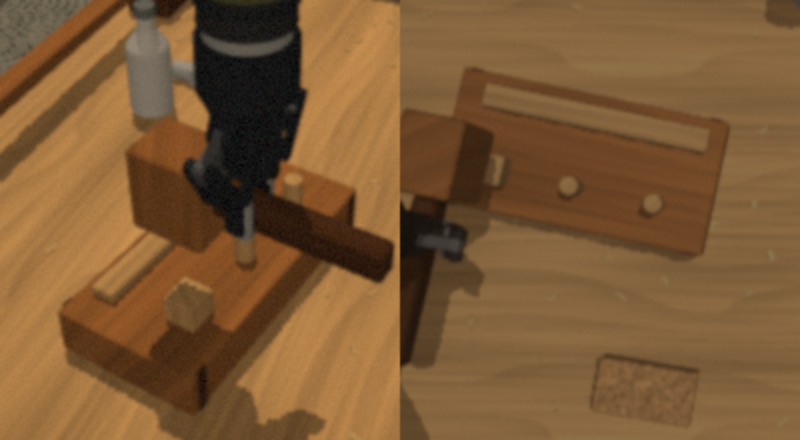

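```bash
python3 -c "
from st import *
import cv2
c=arm.read_camera('side');d=arm.read_camera('top')
th=np.radians(-10.43);R=np.array([[np.cos(th),-np.sin(th),0],[np.sin(th),np.cos(th),0],[0,0,1]])
q=np.array([[a,b,h] for a,b,h in [(-.035,-.028,0),(.035,-.028,0),(.035,.028,0),(-.035,.028,0),(-.035,-.028,.08),(.035,-.028,.08),(.035,.028,.08),(-.035,.028,.08)]])
X=(q+[.065,0,0])@R.T+[.4903,.2693,.2024-.0432]
o=[]
for c,r0,c0 in((c,130,110),(d,100,90)):
  im=cv2.resize(c['pixels'][r0:r0+220,c0-20:c0+170,::-1],None,fx=2.6,fy=2.6)
  uv=(proj(c,X)+.5-[c0-20,r0])*2.6
  for f in((0,1,2,3),(4,5,6,7)): cv2.polylines(im,[uv[list(f)].astype(np.int32)],True,(0,255,0) if f[0]==0 else (255,255,0),1)
  o.append(im[:, :400] if 0 else im)
cv2.imwrite('pics/m5.png',cv2.resize(np.hstack(o),(800,int(800*o[0].shape[0]/(2*o[0].shape[1])))))
"
```

```text
(no output)
```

View pics/m5.png

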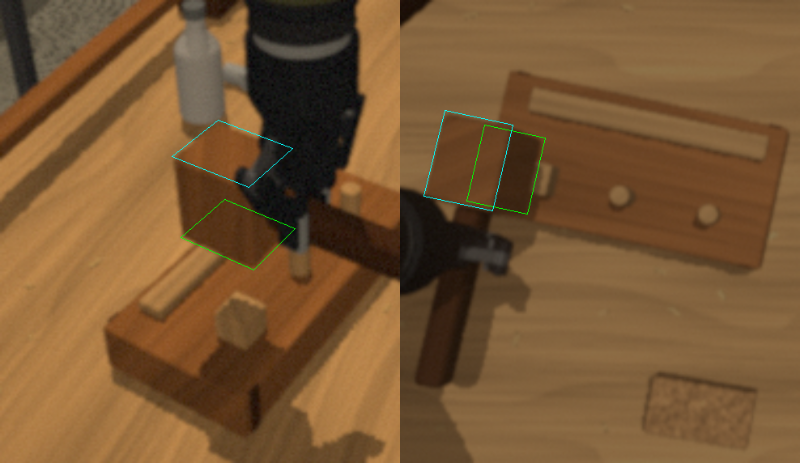

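Emit:
{"op": "servo_tool", "data": {"deltas": [[1.5, [0, 0.2, -1], 0], [1.5, [0, 0.2, -3], 0], [1.5, [0, 0.2, -5.2], 0], [1.5, [0, 0.2, -7.4], 0], [1.5, [0, 0.2, -9.4], 0], [1.5, [0, 0.2, -10.6], 0], [1.5, [0, 0.2, -10.6], 0]], "force": 120}}

```text
time_s: 7.95
eef_pos: [0.4898, 0.2721, 0.0948]
ee_rot: [-139.0, 89.9, -149.3]
ft_force: [0.4, -0.0, -3.9]
opening: 0.267
```

```bash
python3 -c "
from st import *
st()
c=snap('side','s6')
import cv2
cv2.imwrite('pics/m6.png',cv2.resize(c['pixels'][130:350,110:310,::-1],None,fx=2.7,fy=2.7))"
```

```text
7.95 [ 29.1  24.5 -17.9  47.7  -0.   39.4] [0.4898 0.2721 0.0948] yaw_y 79.66 xax [-0.001 -0.001 -1.   ] [ 0.4 -0.  -3.9] [0.07 0.21 0.  ] 0.267
```

View pics/m6.png

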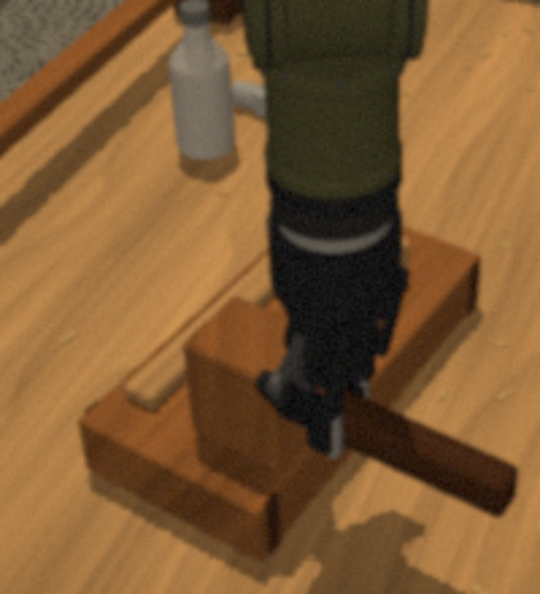

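Emit:
{"op": "servo_tool", "data": {"deltas": [[1.5, [0, 0, 1], 0], [1.5, [0, 0, 3.5], 0], [1.5, [0, 0, 7], 0], [1.5, [0, 0, 10], 0], [1.5, [0, -2, 11], -0.01], [1.5, [-0.3, -5, 11], -0.03], [1.5, [-0.6, -9, 11], -0.05], [1.5, [-1, -13, 11], -0.07]]}}

```text
time_s: 8.8
eef_pos: [0.4805, 0.1412, 0.2079]
ee_rot: [22.1, 89.9, 7.7]
ft_force: [1.0, -0.6, -4.3]
opening: 0.27
```

Emit:
{"op": "servo_tool", "data": {"deltas": [[1.5, [-0.3, -4, 0], -0.02], [1.5, [-0.6, -8, 0], -0.04], [1.5, [-0.9, -12, 0], -0.06], [1.5, [-1.2, -16, 0], -0.08], [1.5, [-1.5, -20, 0], -0.1], [1.5, [-1.9, -24, 0], -0.12], [1.5, [-2.2, -28, 0], -0.14], [1.5, [-2.5, -31, 0], -0.16]]}}

```text
time_s: 9.6
eef_pos: [0.4551, -0.1704, 0.2079]
ee_rot: [-18.1, 89.9, -41.7]
ft_force: [0.6, 0.1, -5.1]
opening: 0.262
```

Emit:
{"op": "servo_tool", "data": {"deltas": [[1.5, [-0.2, -2, 0], 0], [1.5, [-0.5, -4, 0], 0], [1.5, [-0.5, -4.1, 0], 0], [1.5, [-0.5, -4.1, 0], 0], [1.5, [-0.5, -4.1, 0], 0]]}}

```text
time_s: 10.1
eef_pos: [0.4502, -0.2083, 0.2068]
ee_rot: [43.2, 90.0, 19.7]
ft_force: [-0.8, -0.1, -4.0]
opening: 0.26
```

```bash
python3 -c "
from st import *
st()
c=snap('side','s7');d=snap('top','t7')
import cv2
cv2.imwrite('pics/m7.png',cv2.resize(np.hstack([c['pixels'][80:350,110:380,::-1],d['pixels'][80:350,100:370,::-1]]),None,fx=1.45,fy=1.45))
z=cv2.resize(np.hstack([c['pixels'][180:350,130:300,::-1],d['pixels'][110:280,90:260,::-1]]),None,fx=2.3,fy=2.3);cv2.imwrite('pics/m7z.png',z)"
```

```text
10.1 [-24.8  13.3 -16.4  60.2   0.   -1.3] [ 0.4502 -0.2083  0.2068] yaw_y 66.49 xax [ 0.  0. -1.] [-0.8 -0.1 -4. ] [ 0.08  0.23 -0.02] 0.26
```

View pics/m7.png

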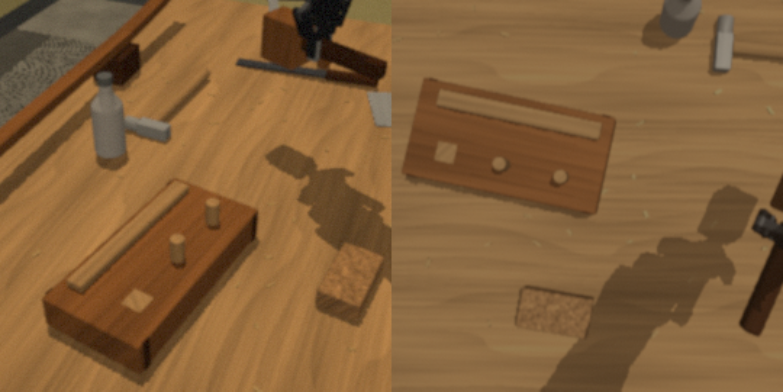

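View pics/m7z.png

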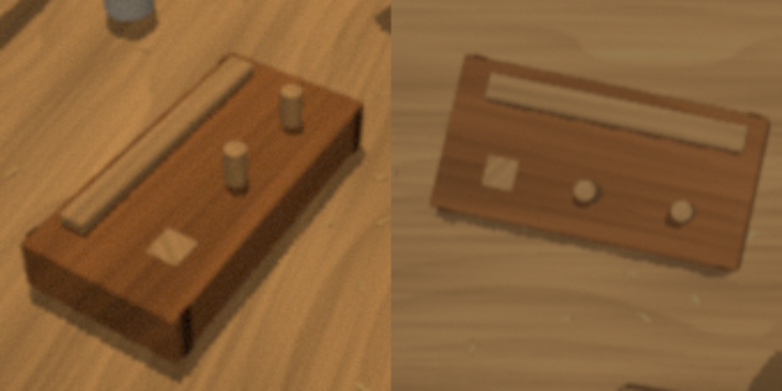

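Emit:
{"op": "servo_tool", "data": {"deltas": [[1.5, [0, 0, -3], 0], [1.5, [0, 0, -7], 0], [1.5, [0, 0, -11], 0], [1.5, [0, 0, -14], 0], [1.5, [0, 0, -15], 0], [1.5, [0, 0, -15.5], 0], [1.5, [0, 0, -15.5], 0]]}}

```text
time_s: 10.9
eef_pos: [0.4511, -0.2089, 0.0518]
ee_rot: [-1.0, 89.9, -24.5]
ft_force: [-0.1, 0.2, -4.8]
opening: 0.266
```

Emit:
{"op": "servo_tool", "data": {"deltas": [[1.5, [0, 0, -0.2], 0], [1.5, [0, 0, -0.4], 0], [1.5, [0, 0, -0.6], 0], [1.5, [0, 0, -0.7], 0], [1.5, [0, 0, -0.7], 0]]}}

```text
time_s: 11.4
eef_pos: [0.4501, -0.2088, 0.0443]
ee_rot: [78.9, 90.0, 55.4]
ft_force: [-0.7, -0.6, -4.5]
opening: 0.263
```

```bash
python3 -c "
from st import *
st()
c=snap('side','s8')
import cv2
cv2.imwrite('pics/m8.png',cv2.resize(c['pixels'][100:300,230:430,::-1],None,fx=3,fy=3))"
```

```text
11.4 [-24.9  22.5 -30.8  36.6   0.   -1.3] [ 0.4501 -0.2088  0.0443] yaw_y 66.46 xax [ 0.  0. -1.] [-0.7 -0.6 -4.5] [ 0.09  0.19 -0.02] 0.263
```

View pics/m8.png

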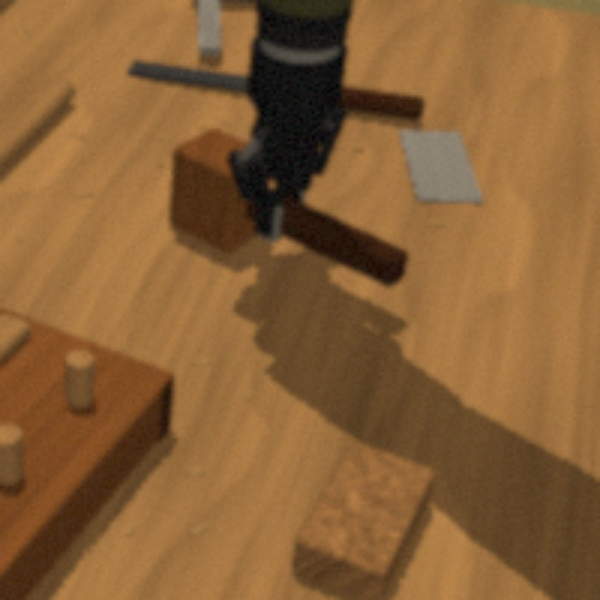

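Still fully carried; lower another 1–2 mm.

Emit:
{"op": "servo_tool", "data": {"deltas": [[1.5, [0, 0, -0.1], 0], [1.5, [0, 0, -0.15], 0], [1.5, [0, 0, -0.15], 0], [1.5, [0, 0, -0.15], 0]]}}

```text
time_s: 11.85
eef_pos: [0.4502, -0.2089, 0.0434]
ee_rot: [-12.0, 90.0, -35.5]
ft_force: [-3.4, 1.8, 6.0]
opening: 0.263
```

Contact is felt (force changed from −4.5 to +6 N). Releasing slowly.

Emit:
{"op": "servo_tool", "data": {"deltas": [[3.5, [0, 0, 0], 0], [5, [0, 0, 0], 0], [7, [0, 0, 0], 0], [8.5, [0, 0, 0], 0], [8.5, [0, 0, 0], 0], [8.5, [0, 0, 0], 0], [8.5, [0, 0, 0], 0], [8.5, [0, 0, 0], 0]], "force": 20}}

```text
time_s: 12.65
eef_pos: [0.4502, -0.2089, 0.0427]
ee_rot: [25.2, 90.0, 1.7]
ft_force: [-0.1, -1.1, 0.3]
opening: 1.0
```

Emit:
{"op": "servo_tool", "data": {"deltas": [[8.5, [0, 0, 1], 0], [8.5, [0, 0, 3], 0], [8.5, [0, 0, 6], 0], [8.5, [0, 0, 10], 0], [8.5, [0, 0, 14], 0], [8.5, [0, 4, 17], 0], [8.5, [0, 9, 17], 0], [8.5, [0, 14, 17], 0]]}}

```text
time_s: 13.45
eef_pos: [0.4512, -0.068, 0.2151]
ee_rot: [17.6, 89.7, -6.1]
ft_force: [0.7, 0.2, -0.7]
opening: 0.996
```

Emit:
{"op": "servo_tool", "data": {"deltas": [[8.5, [-2, 4, 0], 0], [8.5, [-4, 7, 0], 0], [8.5, [-5, 8, 0], 0], [8.5, [-5, 8, 0], 0], [8.5, [-5, 8, 0], 0]]}}

```text
time_s: 13.95
eef_pos: [0.401, 0.0106, 0.2133]
ee_rot: [4.7, 89.9, -18.8]
ft_force: [-0.3, -0.2, 0.9]
opening: 0.994
```

```bash
python3 -c "
from st import *
st()
c=snap('side','s9');d=snap('top','t9')
import cv2
cv2.imwrite('pics/m9.png',cv2.resize(np.hstack([c['pixels'][80:350,130:400,::-1],d['pixels'][80:350,150:420,::-1]]),None,fx=1.45,fy=1.45))"
```

```text
13.95 [  1.6   3.9 -27.1  58.9  -0.   25.1] [0.401  0.0106 0.2133] yaw_y 66.46 xax [ 0.002 -0.001 -1.   ] [-0.3 -0.2  0.9] [-0.05 -0.02 -0.01] 0.994
```

View pics/m9.png

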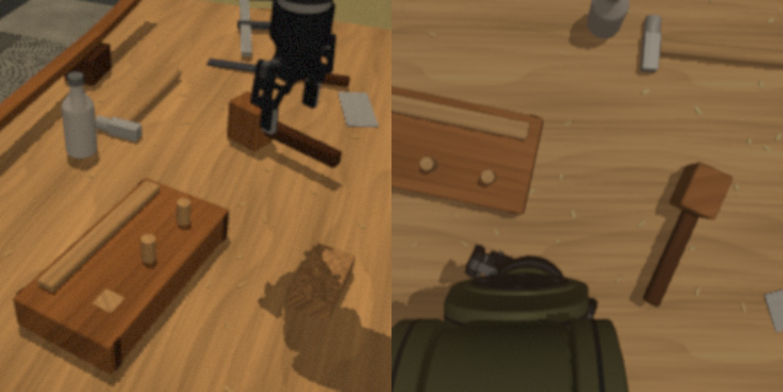

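```bash
python3 -c "
from h import *
arm.sign_off()"
```

```text
the job is handed in; nothing more can be done
```

I gripped the mallet by its handle and drove the square stop down with one blow at about 0.2 m/s. I then stood the mallet back where it came from and let go. I handed the job in at about 14 s of the 42 s allowed.

- **Stop:** at the end of the blow the mallet's face was about 2 mm above the board's top, and pictures from both cameras afterwards show the stop flush. I did not measure its final depth from the pictures.
- **Dowels:** both are still standing in the last pictures, with no visible change. I judged this by eye and did not triangulate them again.
- **Mallet:** I felt the bench contact as a force change from −4.5 N to +6 N before opening the gripper. The last pictures show the mallet upright on its striking face with the handle level.
- **Robot:** the gripper is open and about 0.2 m clear of the mallet, with wrist forces under 1 N.

The triangulated height of the board's top came out at 44 to 54 mm, against 50 mm in the text. I used the text's 50 mm for the depth of the blow. No check failed.

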